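# Make up the oven kit and the incubator kit

## Task

Make up two kits for today's runs: into the blue tray go the top bar of the pile and the open dish, into the yellow tray the lidded dish and the dropper bottle, each upright and fully down in the pocket that fits it. Lift the bar clear without dragging the two bars beneath it, which stay where they lie, and leave the timer and the black marker alone.

Things in the scene. Friction and masses are not known exactly. Their poses are not given: they have to be found in the camera images.
- blue_tray: kit tray with a blue rim and black foam insert, fixed to the bench, 128 x 162 mm, long side along its y; rim 12 mm high and 6 mm wide, foam top 10 mm above the bench. Two pockets 4 mm deep with blue floors (6 mm above the bench): a round one 84 mm across centred at x = 0, y = -28 mm, and a rectangular one centred at x = 0, y = +50 mm, 104 mm along x by 40 mm along y. Origin under the tray's centre on the bench, z up; turned at most about 0.1 rad
- yellow_tray: kit tray with a yellow rim and black foam insert, same outside and heights as the blue one, fixed to the bench. Two round pockets 4 mm deep with yellow floors (6 mm above the bench): 86 mm across centred at x = 0, y = -28 mm, and 48 mm across centred at x = 0, y = +47 mm. Origin under the tray's centre on the bench, z up; turned at most about 0.1 rad
- top_bar: bare aluminium carrier bar 90 x 24 x 16 mm with a small screw hole near each end, about 0.1 kg; origin at the centre of its underside, its x along the 90 mm length, z up. At the start it lies as a bridge across the two lower bars, its underside 18 mm above the bench; the space beneath its middle is open. It goes into the blue tray's rectangular pocket, either way round
- lower_bar_a: bare aluminium carrier bar 90 x 24 x 16 mm with a small screw hole near each end, about 0.1 kg; origin at the centre of its underside, its x along the 90 mm length, z up. One of the two bars beneath the top bar, lying on a fixed black rubber mat 120 x 120 x 2 mm, parallel to its fellow, 72 mm from it between centre lines (48 mm clear). Stays in the pile
- lower_bar_b: bare aluminium carrier bar 90 x 24 x 16 mm with a small screw hole near each end, about 0.1 kg; origin at the centre of its underside, its x along the 90 mm length, z up. The other of the two bars on the mat beneath the top bar. Stays in the pile
- open_dish: open, empty, grey metal dish, round, 64 mm across the rim narrowing to 56 mm at the base, 21 mm high, light; origin at the centre of its underside, z up. Goes into the blue tray's round pocket
- lidded_dish: grey metal dish with its lid on (lid fixed), round, 68 mm across, 24 mm high; origin at the centre of its underside, z up. Goes into the yellow tray's large round pocket
- dropper_bottle: brown dropper bottle with black cap and rubber bulb, standing, 33 mm across the round body, 102 mm high; origin at the centre of its underside, z up. Goes into the yellow tray's small round pocket
- timer: grey kitchen-style lab timer with red and white buttons, 58 x 58 x 18 mm, lying on the bench; origin at the centre of its underside. Not part of the kits
- black_marker: white marker pen with a black cap, 135 mm long along its y, 16 mm thick, lying on the bench below the incubator door handle (which stands out over the bench 65 to 246 mm up: keep the gripper clear of it); origin at the centre of its underside. Not part of the kits
Not all that is in view belongs to the job. Leave any green look-alike of the lidded_dish alone.

How it is judged:
By the outcome, as a careful person would: the job done as asked, in the order asked, and still so for the second after the job is handed in, with the robot touching nothing.
It also fails if it takes over 120 s, if anything falls off the work surface, if the arm or the gripper's body presses on something with over 40 N, if the wrist force passes 120 N, or if a joint passes its speed limit or range.

## Robot

A 6-joint arm with a two-finger parallel gripper is mounted at the origin on a cart in front of the work surface, level with it; the furniture and walls round the work are solid. World frame = base frame: x ahead of the robot, y to its left, z up, the work surface at z = 0. Lengths are in m, angles in rad, forces in N, time in s.
With the tool pointing down it reaches from about 0.2 to 0.875 m from the base axis. Payload 3.4 kg.
Tool frame: the origin (TCP) lies at the very end of the fingers, on their centre line; the grasp point (between the pads) lies 19 mm behind it; z points along the fingers, y is the line along which they close (so a half turn about z gives the same grasp; the last joint's range is limited). The gripper opens to 94 mm and grips with 3 to 60 N. Pads are 16 mm wide; open, the fingers measure 119 mm over their backs; the gripper's body (75 mm by 177 mm) begins 78 mm behind the grasp point.
Start: joints at [1.025, 0.276, 1.505, -0, 1.361, -0.121], TCP at [0.237, 0.524, 0.205] pointing down, gripper open.
Joint ranges: [-2.89, 2.89], [-0.75, 2.08], [0.22, 2.7], [-1.18, 4.32], [0.11, 2.71], [-2.7, 2.7]. Speed limits (rad/s): [2.57, 2.57, 3.14, 3.14, 3.14, 3.14].

## Interface

Orientations are given as a unit quaternion [w, x, y, z].
In Python, from rig import bot gives the robot as it stands. The module is installed in compiled form; this text tells all that it offers.
- The arm moves only by the tool arm_command, never from a script. Its argument "targets" is a list of rows, each a list of 2 entries, a list of its own where there are three numbers: the shift along the tool's x, y, z scaled (see below), then the turn, a rotation vector about the tool's x, y, z scaled (see below). A call has 1 to 20 rows; each row shifts and turns the commanded pose from where the row before left it, along the tool's axes as they then stand; what a row does not reach is not made up. The controller multiplies each number of a shift by 0.5 m and each number of a turn by 0.08 rad. A row lasts 1/10 s, in which the tool goes at most 50 mm and 8.59 degrees, less where a joint would pass 70% of its speed; a pose out of reach is approached as far as the arm can. A call with a number of a shift or a turn outside -1 to 1 is refused whole. A call with a gripper value outside its range is refused whole. "fingers" is the closure, from -1 (fully open) to 1 (shut), set as the call begins (left out, the last holds). The fingers move at their own pace and stop on an object; the grip force is fixed at half the most. Time passes only in rows, so rows that do not move let the fingers close. It gives the time, the measured TCP pose, the force, the opening and the grip force at its end, in the units of the state.
- bot.read_state(): the state, without advancing time (a new reading comes with each control period).
- bot.get_image(name): name is "side" or "top"; returns a dict with "image" (400x640x3 uint8, blue, green, red), "depth" (400x640 float32, m along the optical axis (not along the pixel's ray), 0 where there is no reading), "fx", "fy", "cx", "cy" (pixels), "extrinsics" (4x4, takes a point from camera to world coordinates). Camera axes: x right, y up, looking along -z (the intrinsics and any distortion apply to the point x, -y, -z); pixel columns grow to the right and rows downward; lengths in m; the calibration is good to about 2 mm. A picture is of the moment at which its call begins.
- bot.job_done(): hands the job in; it is judged then, once.
The state is a dict: "clock": time; "qpos": joint angles; "dq": joint speeds; "effort": joint torques, N m; "tool_pos": TCP position; "orientation": TCP orientation; "contact_force": force on the tool from outside, world axes, zero at the start; "wrist_torque": the same for the moment, N m; "opening": finger opening in m; "grasp_force": force on a finger pad.
Only numpy, scipy, OpenCV 4.12 (cv2) and the standard library are available. Lean on these libraries where they do the work, as an engineer would, in place of code of your own. Each camera call takes 0.05 s, during which the arm holds its last target. There are 200 camera calls.

## Working session

There is one attempt and no reset: what is moved stays moved. The work goes in short steps, Python scripts to look and compute and a tool call to move; the robot and the scene stay as the last step left them, time stands still between calls to the robot, and variables do not carry over. Pictures are saved under pics/ and viewed, at most 14 in all, crops included, and the job is handed in when it is done.

Besides the shell and the picture viewer there is one more tool, called after ">>>" by a JSON object that holds its "name" and its "arguments". arm_command: Moves the arm, as the interface text tells. Its arguments: {"type":"object","properties":{"targets":{"type":"array"},"fingers":{"type":"number"}},"required":["targets"]}

```bash
mkdir -p pics
cat > h.py <<'E'
import numpy as np, cv2
from rig import bot
def grab(n):
    d=bot.get_image(n); np.savez(''+n+'.npz',**d); return d
def load(n): return dict(np.load(''+n+'.npz'))
def cloud(d):
    z=d['depth']; v,u=np.mgrid[0:400,0:640]
    P=np.stack([(u-d['cx'])/d['fx']*z,-(v-d['cy'])/d['fy']*z,-z,np.ones_like(z)],-1)
    W=(P@np.array(d['extrinsics']).T)[...,:3]; W[z<=0]=np.nan; return W
E
python3 - <<'E'
from h import *
for n in('top','side'):
    d=grab(n); print(n,d.keys(),d['fx'],d['cx'],d['cy'],np.round(d['extrinsics'],3).tolist())
    cv2.imwrite(f'pics/{n}0.png',d['image'])
s=bot.read_state();print(s)
E
```

```text
top dict_keys(['image', 'depth', 'fx', 'fy', 'cx', 'cy', 'extrinsics']) 423.8559364128753 321.5600082182957 200.60167826283472 [[-0.043, 0.976, -0.213, 0.149], [-0.999, -0.042, 0.008, -0.002], [-0.001, 0.214, 0.977, 1.617], [0.0, 0.0, 0.0, 1.0]]
side dict_keys(['image', 'depth', 'fx', 'fy', 'cx', 'cy', 'extrinsics']) 403.09671601410486 322.48078373177043 199.7007089396913 [[0.997, 0.017, -0.069, 0.379], [-0.069, 0.484, -0.872, -1.242], [0.019, 0.875, 0.484, 0.712], [0.0, 0.0, 0.0, 1.0]]
{'clock': 0.1, 'qpos': array([ 1.02498516e+00,  2.76526529e-01,  1.50593927e+00, -3.65392615e-05,
        1.36067811e+00, -1.21007553e-01]), 'dq': array([-4.87533672e-04, -6.26339198e-04, -3.67791247e-03, -1.49063927e-04,
        2.68929555e-04,  2.01376290e-05]), 'effort': array([ 1.88250757e-03, -4.05456662e+01, -2.37779653e+01,  7.06000440e-02,
        2.98869191e-02, -3.42403166e-05]), 'tool_pos': array([0.23675742, 0.52347928, 0.20472101]), 'orientation': array([-2.36955519e-04,  2.10804537e-01,  9.77527926e-01, -7.38760893e-04]), 'contact_force': array([-0.35158493, -0.02091298, -0.67394319]), 'wrist_torque': array([0.0023677 , 0.02736349, 0.01116826]), 'grasp_force': 0.0, 'opening': 0.09409652035148475}
```

View pics/top0.png

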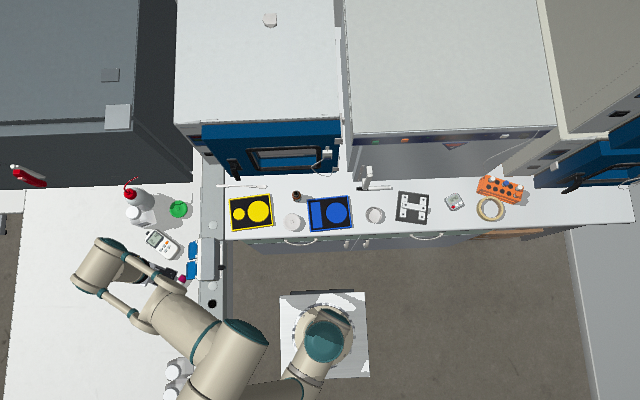

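View pics/side0.png

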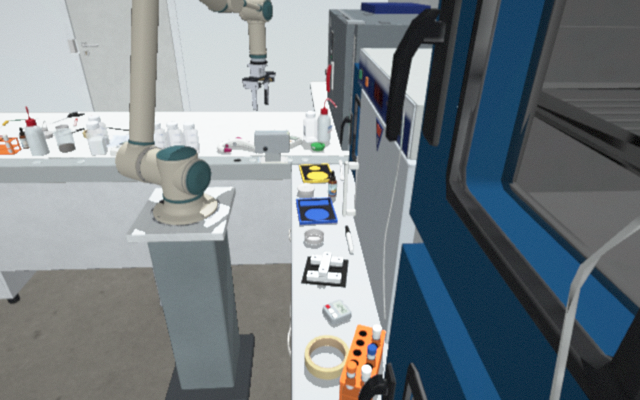

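Top view: yellow tray (251,213), blue tray (330,213), white/grey discs at (292,222) and (375,215), bottle (297,197), pile (413,207), timer (454,202), green look-alike (179,209), marker near (375,186). The side view shows the same things at x≈300-350. I'll take close crops with a height map.

Run:
```python
from h import *
t=load('top'); s=load('side')
a=cv2.resize(t['image'][165:245,215:475],None,fx=3,fy=3,interpolation=cv2.INTER_CUBIC)
b=cv2.resize(s['image'][155:325,280:390],None,fx=3,fy=3,interpolation=cv2.INTER_CUBIC)
W=cloud(t)
h=np.clip(np.nan_to_num(W[165:245,215:475,2])*2550,0,255).astype(np.uint8)
h=cv2.applyColorMap(cv2.resize(h,None,fx=3,fy=3,interpolation=0),cv2.COLORMAP_JET)
cv2.imwrite('pics/a.png',np.vstack([a,h])); cv2.imwrite('pics/b.png',b)
for n,D in(('top',t),('side',s)):
    W=cloud(D)
    L={'top':dict(lid=(292,222),open=(375,215),bott=(297,197),pile=(413,207),pileL=(404,207),yt=(260,211),bt=(337,213),timer=(454,202),bench=(270,228),mk=(375,186)),
       'side':dict(lid=(306,190),open=(314,236),bott=(332,185),pile=(325,268),yt=(318,175),bt=(318,213),bench=(310,255),mk=(350,240))}[n]
    for k,(u,v) in L.items(): print(n,k,np.round(W[v,u],4))
```

```text
top lid [0.4178 0.0996 0.0301]
top open [ 0.436  -0.2203  0.0028]
top bott [0.5077 0.0762 0.0584]
top pile [ 0.4543 -0.362   0.038 ]
top pileL [ 0.455  -0.327   0.0421]
top yt [0.4696 0.2231 0.0101]
top bt [ 0.4494 -0.0736  0.007 ]
top timer [ 0.4709 -0.5262  0.0182]
top bench [4.032e-01 1.868e-01 2.000e-04]
top mk [ 0.5491 -0.2271  0.0121]
side lid [0.4223 0.0719 0.0254]
side open [ 0.4385 -0.1938  0.0013]
side bott [0.5175 0.0697 0.0456]
side pile [ 0.4573 -0.3955  0.0349]
side yt [0.4764 0.2362 0.0074]
side bt [ 0.4587 -0.0632  0.0068]
side bench [ 4.220e-01 -2.898e-01 -2.000e-04]
side mk [ 0.5454 -0.24    0.015 ]
```

View pics/a.png

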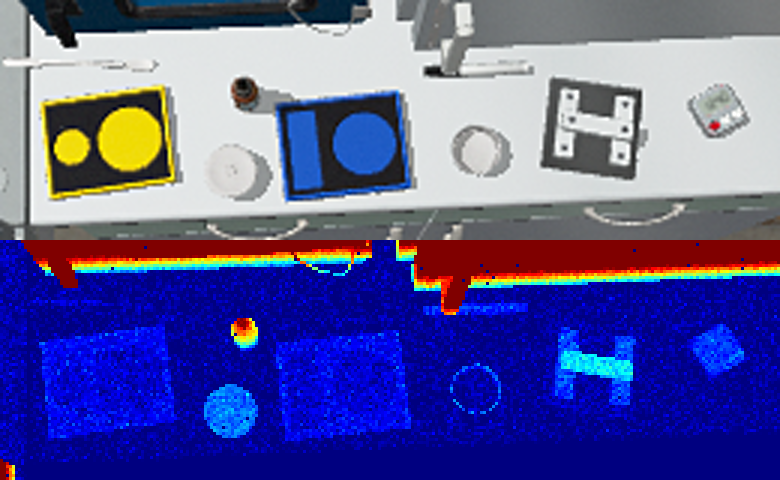

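View pics/b.png

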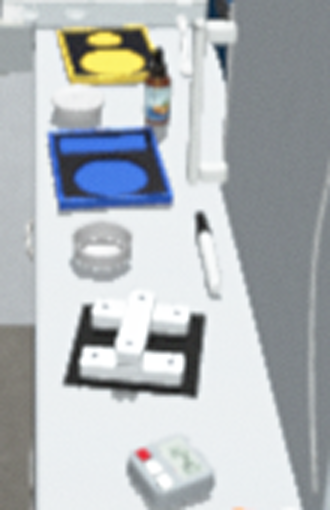

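Candidates for the lidded dish are the solid grey disc (292,222), the open ring (375,215) and the green look-alike (179,209). I choose (292,222). The open dish is (375,215), since the height map shows a hollow ring. The only bottle standing near the trays is (297,197). The top bar is the brighter bridge at (413,207), z≈34 mm. Next I measure them in both views.

```bash
cat >> h.py <<'E'
def ray(d,uv,h):
    uv=np.atleast_2d(np.asarray(uv,float)); E=np.array(d['extrinsics'])
    r=np.c_[(uv[:,0]-d['cx'])/d['fx'],-(uv[:,1]-d['cy'])/d['fy'],-np.ones(len(uv))]@E[:3,:3].T
    return E[:3,3]+r*((h-E[2,3])/r[:,2])[:,None]
def near(W,x,y,r=.06): return np.hypot(W[...,0]-x,W[...,1]-y)<r
def circ(d,mask,h):
    c=max(cv2.findContours(mask.astype(np.uint8),0,1)[0],key=cv2.contourArea).reshape(-1,2)
    P=ray(d,c,h)[:,:2].astype(np.float32); return cv2.minEnclosingCircle(P), cv2.minAreaRect(P), P
E
cat > m.py <<'E'
from h import *
for n in('top','side'):
    d=load(n); W=cloud(d); I=cv2.cvtColor(d['image'],cv2.COLOR_BGR2HSV); H,S,V=cv2.split(I)
    for nm,(x,y),lo,hi,pk in(('blue',(.455,-.045),100,125,((.45,-.073),(.455,.005))),('yel',(.46,.25),20,35,((.47,.22),(.47,.295)))):
        m=near(W,x,y,.13)&(H>=lo)&(H<=hi)&(S>130)&(V>90)
        k,lab,st,ce=cv2.connectedComponentsWithStats(m.astype(np.uint8),connectivity=4)
        for i in range(1,k):
            if st[i,4]>25:
                M=lab==i; (c,r),R,P=circ(d,M,.006 if st[i,4]<st[1:,2].max()*1e3 else .012)
                print(n,nm,st[i],'cent',np.round(ray(d,ce[i],.006)[0,:2],4),'rect',np.round(R[0],4),np.round(R[1],3),round(R[2],1),'medz',round(float(np.nanmedian(W[M][:,2])),4))
    for nm,(x,y),zl,r in(('lid',(.42,.085),.014,.055),('open',(.437,-.207),.011,.05),('bar',(.455,-.362),.027,.07),('pile',(.455,-.362),.012,.075),('bott',(.512,.07),.02,.035)):
        m=near(W,x,y,r)&(W[...,2]>zl); z=W[m][:,2]; h=np.percentile(z,60)
        (c,r_),R,P=circ(d,m,h)
        v,u=np.nonzero(m)
        print(n,nm,m.sum(),'h',np.round(h,4),'max',np.round(z.max(),3),'circ',np.round(c,4),round(r_,4),'rect',np.round(R[0],4),np.round(R[1],3),round(R[2],1),'mean',np.round(np.nanmean(W[m],0),4),'pxc',np.round(ray(d,(u.mean(),v.mean()),h)[0,:2],4))
    m=near(W,.512,.07,.05)&(W[...,2]>.02)
    for a,b in((.02,.06),(.08,.11)):
        q=m&(W[...,2]>a)&(W[...,2]<b); print(n,'bottle',a,q.sum(),np.round(np.nanmean(W[q],0),4),np.round(np.nanmin(W[q],0),4),np.round(np.nanmax(W[q],0),4))
    # obstacles over bench with z .06-.35 ahead
    for y0 in np.arange(-.5,.4,.05):
        q=(W[...,2]>.1)&(W[...,2]<.35)&(W[...,1]>y0)&(W[...,1]<y0+.05)&(W[...,0]>.35); print('%.2f:%.3f'%(y0,np.nanmin(W[q][:,0]) if q.any() else 9),end=' ')
    print()
E
python3 m.py
```

```text
top blue [307 195  45  37 201] cent [ 0.4453 -0.0451] rect [ 0.4512 -0.0417] [0.128 0.161] 3.9 medz 0.0127
top blue [310 202  13  27 254] cent [0.4468 0.0078] rect [0.4472 0.0076] [0.103 0.037] 4.1 medz 0.0075
top blue [326 202  21  21 350] cent [ 0.4526 -0.0701] rect [ 0.4539 -0.0701] [0.077 0.079] 87.4 medz 0.0078
top yel [229 193  44  38 241] cent [0.4694 0.258 ] rect [0.469 0.261] [0.128 0.162] 5.9 medz 0.0126
top yel [247 201  22  21 367] cent [0.4711 0.2323] rect [0.471  0.2332] [0.082 0.079] 87.5 medz 0.0072
top yel [233 208  12  12 118] cent [0.4638 0.3069] rect [0.4642 0.3069] [0.043 0.043] 87.5 medz 0.008
top lid 254 h 0.0249 max 0.037 circ [0.4204 0.102 ] 0.0339 rect [0.4209 0.1018] [0.066 0.064] 42.8 mean [0.4207 0.1004 0.0237] pxc [0.4205 0.1003]
top open 51 h 0.0224 max 0.029 circ [ 0.4386 -0.2123] 0.0315 rect [ 0.4508 -0.218 ] [0.063 0.031] 65.2 mean [ 0.4413 -0.2136  0.0201] pxc [ 0.4408 -0.2133]
top bar 159 h 0.0367 max 0.044 circ [ 0.4564 -0.3643] 0.0453 rect [ 0.4569 -0.3644] [0.09  0.026] 76.9 mean [ 0.4578 -0.3647  0.0351] pxc [ 0.4575 -0.3643]
top pile 379 h 0.0
[... 1338 characters left out ...]
0.3738]
side pile 589 h 0.0212 max 0.038 circ [ 0.4621 -0.3707] 0.0659 rect [ 0.4611 -0.365 ] [0.12  0.089] 79.8 mean [ 0.4596 -0.3752  0.0238] pxc [ 0.4598 -0.3728]
side bott 154 h 0.0611 max 0.103 circ [0.5212 0.0762] 0.091 rect [0.5176 0.0766] [0.182 0.029] 84.4 mean [0.5178 0.0705 0.0559] pxc [0.5168 0.0603]
side bottle 0.02 90 [0.5174 0.068  0.0408] [0.5026 0.059  0.0201] [0.5332 0.0854 0.0599]
side bottle 0.08 23 [0.5186 0.0769 0.0912] [0.5131 0.0695 0.0813] [0.5246 0.0821 0.1031]
-0.50:0.566 -0.45:0.566 -0.40:0.566 -0.35:0.566 -0.30:0.565 -0.25:0.566 -0.20:0.524 -0.15:0.564 -0.10:9.000 -0.05:9.000 -0.00:9.000 0.05:0.517 0.10:0.602 0.15:0.602 0.20:0.603 0.25:0.564 0.30:0.605 0.35:0.352
```

Both views agree within about 5 mm, and heights match: lid 24 mm, rim 21, bar top 34 to 35, tray floors 7, bottle 102. Next is a move helper and a check for tall obstacles on the first sweep.

```bash
cat > go.py <<'E'
import sys,numpy as np
from scipy.spatial.transform import Rotation as Ro
from rig import bot
# usage: go.py x y z yawdeg(of tool y axis)  -> total shift & turn in command units
s=bot.read_state(); w,x,y,z=s['orientation']; R=Ro.from_quat([x,y,z,w])
t=np.array([float(a) for a in sys.argv[1:4]]); ya=np.radians(float(sys.argv[4]))
best=None
for k in(0,np.pi):
    c,sn=np.cos(ya+k),np.sin(ya+k)
    T=Ro.from_matrix(np.array([[-sn,c,0],[c,sn,0],[0,0,-1]]))
    rv=(R.inv()*T).as_rotvec()
    print('turn units',np.round(rv/.08,3),'shift if turned first',np.round(T.inv().apply(t-s['tool_pos'])/.5,4))
print('shift now',np.round(R.inv().apply(t-s['tool_pos'])/.5,4),'pos',np.round(s['tool_pos'],4),'q',np.round(s['qpos'],2),'t',s['clock'],'open',round(s['opening'],4),'F',np.round(s['contact_force'],1))
E
python3 go.py .457 -.365 .2 -13.3
python3 - <<'E'
from h import *
for n in('top','side'):
    W=cloud(load(n))
    for y0 in np.arange(-.4,.5,.1):
        q=(W[...,0]>.2)&(W[...,0]<.52)&(W[...,1]>y0)&(W[...,1]<y0+.1)&(W[...,2]<.6); print('%.1f:%.3f'%(y0,np.nanmax(W[q][:,2]) if q.any() else -1),end=' ')
    print()
E
```

```text
turn units [-1.7000e-02  1.2000e-02  1.7227e+01] shift if turned first [-1.628   0.8375  0.0094]
turn units [-1.2000e-02 -1.8000e-02 -2.2043e+01] shift if turned first [ 1.628  -0.8375  0.0094]
shift now [-1.1337 -1.4375  0.0115] pos [0.2368 0.5235 0.2047] q [ 1.02  0.28  1.51 -0.    1.36 -0.12] t 0.1 open 0.0941 F [-0.4 -0.  -0.7]
-0.4:0.043 -0.3:0.029 -0.2:0.028 -0.1:0.024 -0.0:0.104 0.1:0.033 0.2:0.026 0.3:0.145 0.4:0.600 
-0.4:0.038 -0.3:0.024 -0.2:0.024 -0.1:0.015 -0.0:0.103 0.1:0.027 0.2:0.016 0.3:0.140 0.4:0.600
```

>>> {"name": "arm_command", "arguments": {"targets": [[[-0.0567, -0.0719, 0], [0, 0, 0]], [[-0.0567, -0.0719, 0], [0, 0, 0]], [[-0.0567, -0.0719, 0], [0, 0, 0]], [[-0.0567, -0.0719, 0], [0, 0, 0]], [[-0.0567, -0.0719, 0], [0, 0, 0]], [[-0.0567, -0.0719, 0], [0, 0, 0]], [[-0.0567, -0.0719, 0], [0, 0, 0]], [[-0.0567, -0.0719, 0], [0, 0, 0]], [[-0.0567, -0.0719, 0], [0, 0, 0]], [[-0.0567, -0.0719, 0], [0, 0, 0]], [[-0.0567, -0.0719, 0], [0, 0, 0]], [[-0.0567, -0.0719, 0], [0, 0, 0]], [[-0.0567, -0.0719, 0], [0, 0, 0]], [[-0.0567, -0.0719, 0], [0, 0, 0]], [[-0.0567, -0.0719, 0], [0, 0, 0]], [[-0.0567, -0.0719, 0], [0, 0, 0]], [[-0.0567, -0.0719, 0], [0, 0, 0]], [[-0.0567, -0.0719, 0], [0, 0, 0]], [[-0.0567, -0.0719, 0], [0, 0, 0]], [[-0.0567, -0.0719, 0], [0, 0, 0]]]}}

```text
clock: 2.1
tool_pos: [0.4572, -0.3666, 0.2049]
orientation: [-0.0, 0.211, 0.977, 0.0]
contact_force: [0.5, 0.3, -0.1]
opening: 0.0943
grasp_force: 0.0
```

>>> {"name": "arm_command", "arguments": {"targets": [[[0, 0, 0], [0, 0, 0.96]], [[0, 0, 0], [0, 0, 0.96]], [[0, 0, 0], [0, 0, 0.96]], [[0, 0, 0], [0, 0, 0.96]], [[0, 0, 0], [0, 0, 0.96]], [[0, 0, 0], [0, 0, 0.96]], [[0, 0, 0], [0, 0, 0.96]], [[0, 0, 0], [0, 0, 0.96]], [[0, 0, 0], [0, 0, 0.96]], [[0, 0, 0], [0, 0, 0.96]], [[0, 0, 0], [0, 0, 0.96]], [[0, 0, 0], [0, 0, 0.96]], [[0, 0, 0], [0, 0, 0.96]], [[0, 0, 0], [0, 0, 0.96]], [[0, 0, 0], [0, 0, 0.96]], [[0, 0, 0], [0, 0, 0.96]], [[0, 0, 0], [0, 0, 0.96]], [[0, 0, 0], [0, 0, 0.91]], [[0, 0, 0], [0, 0, 0]]]}}

```text
clock: 4.0
tool_pos: [0.4571, -0.3646, 0.205]
orientation: [-0.001, 0.784, 0.62, -0.0]
contact_force: [1.3, 0.4, 0.2]
opening: 0.094
grasp_force: 0.0
```

```bash
python3 go.py .457 -.365 .06 -13.3
```

```text
turn units [-0.01  -0.007 -0.002] shift if turned first [-0.0007  0.      0.2899]
turn units [-1.2000e-02  1.6000e-02  3.9268e+01] shift if turned first [ 0.0007 -0.      0.2899]
shift now [-9.000e-04  2.000e-04  2.899e-01] pos [ 0.4571 -0.3646  0.205 ] q [-0.79  0.29  1.48  0.    1.37 -0.56] t 4.0 open 0.094 F [1.3 0.4 0.2]
```

>>> {"name": "arm_command", "arguments": {"targets": [[[0, 0, 0.06], [0, 0, 0]], [[0, 0, 0.06], [0, 0, 0]], [[0, 0, 0.06], [0, 0, 0]], [[0, 0, 0.06], [0, 0, 0]], [[0, 0, 0.05], [0, 0, 0]], [[0, 0, 0], [0, 0, 0]], [[0, 0, 0], [0, 0, 0]]]}}

```text
clock: 4.7
tool_pos: [0.4573, -0.3649, 0.0605]
orientation: [-0.0, 0.784, 0.621, 0.0]
contact_force: [1.3, -0.5, 0.3]
opening: 0.0937
grasp_force: 0.0
```

```bash
python3 - <<'E'
from h import *
t=grab('top'); s=grab('side')
a=cv2.resize(t['image'][170:240,370:460],None,fx=4.5,fy=4.5,interpolation=cv2.INTER_CUBIC)
b=cv2.resize(s['image'][225:305,275:375],None,fx=4.5,fy=4.5,interpolation=cv2.INTER_CUBIC)[:315,:390]
cv2.imwrite('pics/c.png',np.hstack([a[:315,:390],b]))
E
python3 go.py .457 -.365 .024 -13.3
```

```text
turn units [0.03  0.018 0.003] shift if turned first [ 0.001  -0.0027  0.0759]
turn units [-2.8000e-02  4.7000e-02 -3.9267e+01] shift if turned first [-0.001   0.0027  0.0759]
shift now [ 0.0011 -0.0029  0.0759] pos [ 0.4582 -0.3658  0.0619] q [-0.79  0.4   1.69  0.    1.04 -0.56] t 4.8 open 0.0938 F [-0.5 -0.7 -0.6]
```

View pics/c.png

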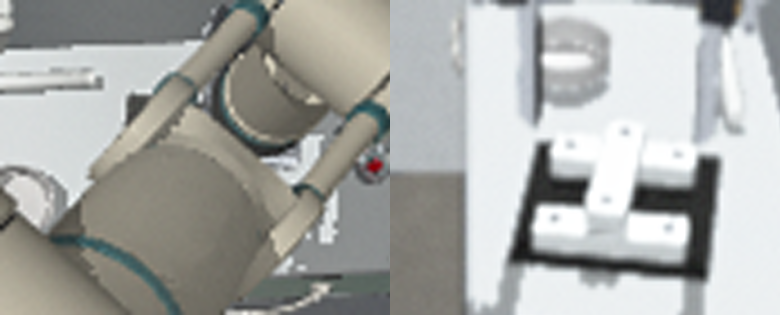

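Side crop: the fingers at crop x≈530 and 708 straddle the bar, whose middle is at about 615, and they fall between the two lower bars. I go down and grip.

>>> {"name": "arm_command", "arguments": {"targets": [[[0, 0, 0.03], [0, 0, 0]], [[0, 0, 0.03], [0, 0, 0]], [[0, 0, 0.0145], [0, 0, 0]], [[0, 0, 0], [0, 0, 0]], [[0, 0, 0], [0, 0, 0]]]}}

```text
clock: 5.3
tool_pos: [0.4578, -0.3654, 0.0241]
orientation: [0.001, 0.784, 0.62, 0.0]
contact_force: [0.2, -0.2, 0.0]
opening: 0.0947
grasp_force: 0.0
```

>>> {"name": "arm_command", "arguments": {"targets": [[[0, 0, 0], [0, 0, 0]], [[0, 0, 0], [0, 0, 0]], [[0, 0, 0], [0, 0, 0]], [[0, 0, 0], [0, 0, 0]], [[0, 0, 0], [0, 0, 0]], [[0, 0, 0], [0, 0, 0]], [[0, 0, 0], [0, 0, 0]], [[0, 0, 0], [0, 0, 0]]], "fingers": 1}}

```text
clock: 6.1
tool_pos: [0.4573, -0.3648, 0.0231]
orientation: [-0.0, 0.784, 0.62, 0.0]
contact_force: [-0.4, 1.1, 0.2]
opening: 0.0334
grasp_force: 0.0
```

>>> {"name": "arm_command", "arguments": {"targets": [[[0, 0, 0], [0, 0, 0]], [[0, 0, 0], [0, 0, 0]], [[0, 0, 0], [0, 0, 0]], [[0, 0, 0], [0, 0, 0]]]}}

```text
clock: 6.5
tool_pos: [0.4573, -0.3649, 0.0232]
orientation: [0.0, 0.784, 0.62, 0.0]
contact_force: [0.5, 0.1, -0.7]
opening: 0.024
grasp_force: 30.0
```

>>> {"name": "arm_command", "arguments": {"targets": [[[0, 0, -0.02], [0, 0, 0]], [[0, 0, -0.04], [0, 0, 0]], [[0, 0, -0.06], [0, 0, 0]], [[0, 0, -0.06], [0, 0, 0]], [[0, 0, -0.06], [0, 0, 0]], [[0, 0, 0], [0, 0, 0]], [[0, 0, 0], [0, 0, 0]]]}}

```text
clock: 7.2
tool_pos: [0.4572, -0.3648, 0.1436]
orientation: [0.0, 0.784, 0.62, 0.0]
contact_force: [0.0, 0.4, -2.1]
opening: 0.024
grasp_force: 30.0
```

```bash
python3 go.py .4475 .0079 .14 94.2
python3 - <<'E'
from h import *
s=grab('side');cv2.imwrite('pics/d.png',cv2.resize(s['image'][180:310,260:400],None,fx=4,fy=4,interpolation=cv2.INTER_CUBIC))
E
```

```text
turn units [ 1.0000e-03  1.3000e-02 -2.3456e+01] shift if turned first [-0.0352  0.7448  0.0072]
turn units [ 1.2000e-02 -1.0000e-03  1.5814e+01] shift if turned first [ 0.0352 -0.7448  0.0072]
shift now [ 0.7209 -0.1905  0.0067] pos [ 0.4572 -0.3648  0.1436] q [-0.79  0.33  1.58  0.    1.23 -0.56] t 7.2 open 0.024 F [ 0.   0.4 -2.1]
```

View pics/d.png

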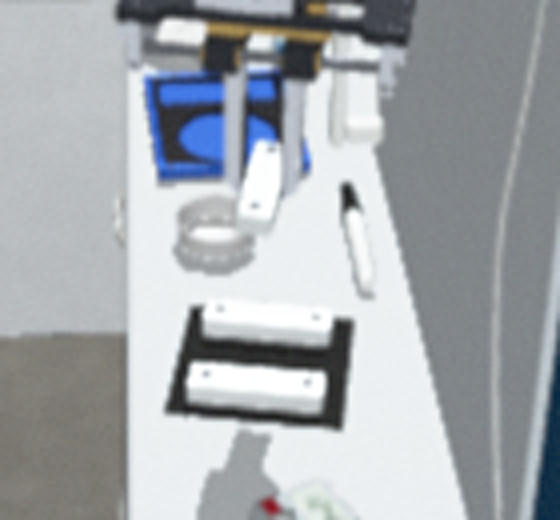

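The bar is up cleanly and both lower bars lie undisturbed. Backing off from the doors, turning, then carrying it to the blue tray.

>>> {"name": "arm_command", "arguments": {"targets": [[[-0.0092, -0.0389, 0], [0, 0, 0]], [[-0.0092, -0.0389, 0], [0, 0, 0]], [[0, 0, 0], [0, 0, 0.93]], [[0, 0, 0], [0, 0, 0.93]], [[0, 0, 0], [0, 0, 0.93]], [[0, 0, 0], [0, 0, 0.93]], [[0, 0, 0], [0, 0, 0.93]], [[0, 0, 0], [0, 0, 0.93]], [[0, 0, 0], [0, 0, 0.93]], [[0, 0, 0], [0, 0, 0.93]], [[0, 0, 0], [0, 0, 0.93]], [[0, 0, 0], [0, 0, 0.93]], [[0, 0, 0], [0, 0, 0.93]], [[0, 0, 0], [0, 0, 0.93]], [[0, 0, 0], [0, 0, 0.93]], [[0, 0, 0], [0, 0, 0.93]], [[0, 0, 0], [0, 0, 0.93]], [[0, 0, 0], [0, 0, 0.93]], [[0, 0, 0], [0, 0, 0.93]]]}}

```text
clock: 9.15
tool_pos: [0.4162, -0.3636, 0.1409]
orientation: [-0.002, 0.999, 0.035, -0.001]
contact_force: [-0.8, 0.3, -0.9]
opening: 0.0235
grasp_force: 30.0
```

>>> {"name": "arm_command", "arguments": {"targets": [[[0.0, -0.0739, 0], [0, 0, 0]], [[0.0, -0.0739, 0], [0, 0, 0]], [[0.0, -0.0739, 0], [0, 0, 0]], [[0.0, -0.0739, 0], [0, 0, 0]], [[0.0, -0.0739, 0], [0, 0, 0]], [[0.0, -0.0739, 0], [0, 0, 0]], [[0.0, -0.0739, 0], [0, 0, 0]], [[0.04, -0.0739, 0], [0, 0, 0]], [[0.04, -0.0739, 0], [0, 0, 0]], [[0.035, -0.0739, 0], [0, 0, 0]], [[0, 0, 0], [0, 0, 0]], [[0, 0, 0], [0, 0, 0]]]}}

```text
clock: 10.35
tool_pos: [0.4462, 0.0086, 0.1417]
orientation: [-0.0, 0.999, 0.038, -0.002]
contact_force: [-0.4, -0.7, -1.4]
opening: 0.0238
grasp_force: 30.0
```

```bash
python3 go.py .4475 .0079 .03 94.2
```

```text
turn units [-7.6000e-02 -5.0000e-03 -3.9232e+01] shift if turned first [-0.0026 -0.0016  0.2233]
turn units [-0.003  0.048  0.038] shift if turned first [0.0026 0.0016 0.2233]
shift now [0.0034 0.0016 0.2233] pos [0.4462 0.0086 0.1417] q [-0.14  0.13  1.86 -0.    1.15  1.36] t 10.35 open 0.0238 F [-0.4 -0.7 -1.4]
```

>>> {"name": "arm_command", "arguments": {"targets": [[[0.0026, 0.0016, 0.06], [0, 0, 0]], [[0, 0, 0.06], [0, 0, 0]], [[0, 0, 0.06], [0, 0, 0]], [[0, 0, 0.043], [0, 0, 0]], [[0, 0, 0], [0, 0, 0]], [[0, 0, 0.01], [0, 0, 0]], [[0, 0, 0.01], [0, 0, 0]], [[0, 0, 0.01], [0, 0, 0]], [[0, 0, 0.004], [0, 0, 0]], [[0, 0, 0], [0, 0, 0]], [[0, 0, 0], [0, 0, 0]]]}}

```text
clock: 11.45
tool_pos: [0.4491, 0.0072, 0.015]
orientation: [0.0, 0.999, 0.037, 0.0]
contact_force: [-0.4, 0.3, -1.6]
opening: 0.0235
grasp_force: 30.0
```

```bash
python3 go.py .4475 .0079 .012 94.2
python3 - <<'E'
from h import *
s=grab('side');cv2.imwrite('pics/e.png',cv2.resize(s['image'][180:250,270:370],None,fx=6,fy=6,interpolation=cv2.INTER_CUBIC))
E
```

```text
turn units [ 1.2000e-02  1.0000e-03 -3.9264e+01] shift if turned first [0.003  0.0016 0.0059]
turn units [ 0.001 -0.007  0.006] shift if turned first [-0.003  -0.0016  0.0059]
shift now [-0.003  -0.0016  0.0059] pos [0.4491 0.0072 0.015 ] q [-0.14  0.29  2.04  0.    0.81  1.36] t 11.45 open 0.0235 F [-0.4  0.3 -1.6]
```

View pics/e.png

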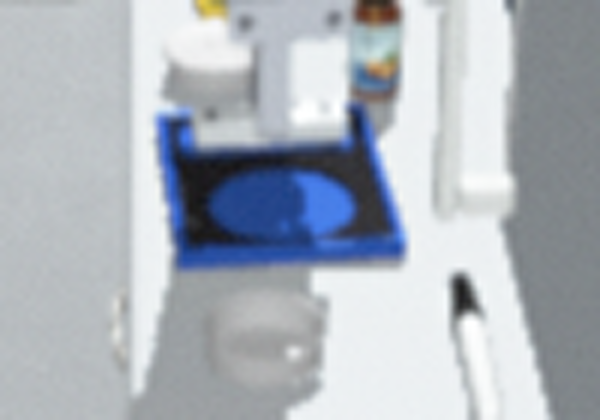

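The bar is lined up over the rectangular pocket, with blue floor showing around it at crop (300,120). I lower the last bit, release slightly and rise.

>>> {"name": "arm_command", "arguments": {"targets": [[[-0.002, 0, 0.005], [0, 0, 0]], [[0, 0, 0], [0, 0, 0]], [[0, 0, 0], [0, 0, 0]]]}}

```text
clock: 11.8
tool_pos: [0.4477, 0.0072, 0.0122]
orientation: [-0.0, 0.999, 0.037, -0.0]
contact_force: [0.8, 0.5, -1.7]
opening: 0.024
grasp_force: 30.0
```

>>> {"name": "arm_command", "arguments": {"targets": [[[0, 0, 0], [0, 0, 0]], [[0, 0, 0], [0, 0, 0]], [[0, 0, 0], [0, 0, 0]]], "fingers": 0.38}}

```text
clock: 12.1
tool_pos: [0.4481, 0.0071, 0.0124]
orientation: [0.0, 0.999, 0.037, 0.0]
contact_force: [-0.8, -0.3, 0.3]
opening: 0.0291
grasp_force: 0.0
```

>>> {"name": "arm_command", "arguments": {"targets": [[[0, 0, -0.01], [0, 0, 0]], [[0, 0, -0.03], [0, 0, 0]], [[0, 0, -0.06], [0, 0, 0]], [[0, 0, -0.06], [0, 0, 0]], [[0, 0, -0.06], [0, 0, 0]], [[0, 0, 0], [0, 0, 0]]]}}

```text
clock: 12.7
tool_pos: [0.4511, 0.0067, 0.1263]
orientation: [0.001, 0.999, 0.037, 0.005]
contact_force: [0.5, -0.6, -0.1]
opening: 0.029
grasp_force: 0.0
```

```bash
python3 go.py .438 -.2105 .13 90
```

```text
turn units [ 1.7400e-01  2.9000e-02 -3.8348e+01] shift if turned first [ 0.0261 -0.4344 -0.0075]
turn units [ 0.019 -0.113  0.921] shift if turned first [-0.0261  0.4344 -0.0075]
shift now [-0.058   0.4313 -0.0072] pos [0.4511 0.0067 0.1263] q [-0.14  0.15  1.89  0.    1.1   1.36] t 12.7 open 0.029 F [ 0.5 -0.6 -0.1]
```

>>> {"name": "arm_command", "arguments": {"targets": [[[-0.0097, 0.0718, 0], [0, 0, 0]], [[-0.0097, 0.0718, 0], [0, 0, 0]], [[-0.0097, 0.0718, 0], [0, 0, 0]], [[-0.0097, 0.0718, 0], [0, 0, 0]], [[-0.0097, 0.0718, 0], [0, 0, 0]], [[-0.0097, 0.0718, 0], [0, 0, 0]], [[0, 0, 0], [0, 0, 0]], [[0, 0, 0], [0, 0, 0]]], "fingers": -1}}

```text
clock: 13.5
tool_pos: [0.4339, -0.2098, 0.1213]
orientation: [-0.001, 0.999, 0.036, -0.001]
contact_force: [0.5, 0.1, 0.5]
opening: 0.0898
grasp_force: 0.0
```

```bash
python3 go.py .438 -.2105 .007 94.2
python3 - <<'E'
from h import *
t=grab('top'); s=grab('side')
a=cv2.resize(t['image'][180:240,290:390],None,fx=4,fy=4,interpolation=cv2.INTER_CUBIC)
b=cv2.resize(s['image'][185:265,275:375],None,fx=4,fy=4,interpolation=cv2.INTER_CUBIC)
cv2.imwrite('pics/f.png',np.vstack([a,b]))
E
```

```text
turn units [2.7000e-02 3.7000e-02 3.9247e+01] shift if turned first [-0.0081 -0.0021  0.2287]
turn units [-0.024  0.017 -0.023] shift if turned first [0.0081 0.0021 0.2287]
shift now [0.0084 0.0025 0.2286] pos [ 0.4339 -0.2098  0.1213] q [-0.6   0.2   1.83  0.    1.11  0.9 ] t 13.5 open 0.0898 F [0.5 0.1 0.5]
```

View pics/f.png

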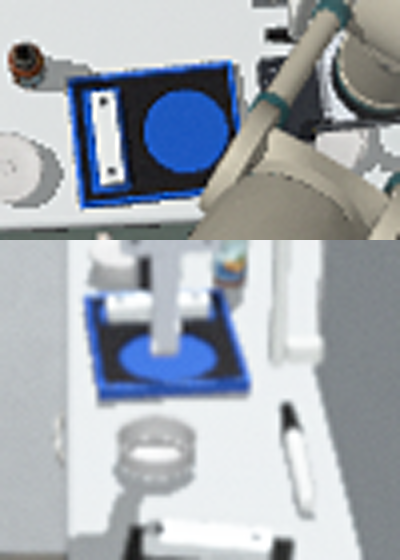

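The bar is seated in its pocket, at crop (105,140) with a blue margin all round. Going down on the open dish.

>>> {"name": "arm_command", "arguments": {"targets": [[[0.0075, 0.002, 0.05], [0, 0, 0]], [[0, 0, 0.06], [0, 0, 0]], [[0, 0, 0.06], [0, 0, 0]], [[0, 0, 0.04], [0, 0, 0]], [[0, 0, 0.018], [0, 0, 0]], [[0, 0, 0], [0, 0, 0]]]}}

```text
clock: 14.2
tool_pos: [0.4378, -0.209, 0.0073]
orientation: [-0.001, 0.999, 0.038, -0.001]
contact_force: [0.2, 0.7, 0.5]
opening: 0.0938
grasp_force: 0.0
```

>>> {"name": "arm_command", "arguments": {"targets": [[[0, 0, 0], [0, 0, 0]], [[0, 0, 0], [0, 0, 0]], [[0, 0, 0], [0, 0, 0]], [[0, 0, 0], [0, 0, 0]], [[0, 0, 0], [0, 0, 0]], [[0, 0, 0], [0, 0, 0]], [[0, 0, 0], [0, 0, 0]]], "fingers": 1}}

```text
clock: 14.9
tool_pos: [0.4388, -0.2107, 0.0088]
orientation: [0.0, 0.999, 0.037, 0.0]
contact_force: [-0.7, 0.6, 5.2]
opening: 0.0605
grasp_force: 30.0
```

>>> {"name": "arm_command", "arguments": {"targets": [[[0, 0, -0.01], [0, 0, 0]], [[0, 0, -0.02], [0, 0, 0]], [[0, 0, -0.04], [0, 0, 0]], [[0, 0, -0.06], [0, 0, 0]], [[0, 0, 0], [0, 0, 0]], [[0, 0, 0], [0, 0, 0]]]}}

```text
clock: 15.5
tool_pos: [0.4388, -0.2108, 0.0739]
orientation: [0.001, 0.999, 0.037, 0.001]
contact_force: [-0.4, -0.6, -0.3]
opening: 0.0602
grasp_force: 30.0
```

```bash
python3 go.py .4533 -.0699 .07 94.2
python3 - <<'E'
from h import *
s=grab('side')
cv2.imwrite('pics/g.png',cv2.resize(s['image'][175:265,265:385],None,fx=5,fy=5,interpolation=cv2.INTER_CUBIC))
E
```

```text
turn units [ 2.8000e-02  2.2000e-02 -3.9266e+01] shift if turned first [-0.0496  0.279   0.0079]
turn units [ 0.014 -0.018  0.004] shift if turned first [ 0.0496 -0.279   0.0079]
shift now [ 0.0496 -0.279   0.0077] pos [ 0.4388 -0.2108  0.0739] q [-0.59  0.26  1.89 -0.    0.99  0.91] t 15.5 open 0.0602 F [-0.4 -0.6 -0.3]
```

View pics/g.png

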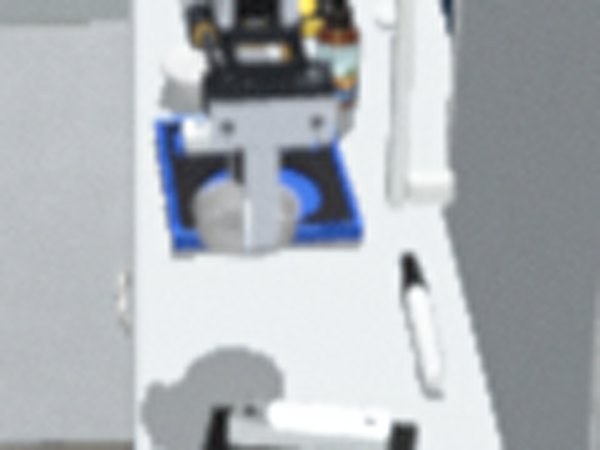

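The dish is held, at crop (240,215). I measure its tilt before placing.

Run:
```python
from h import *
d=load('side'); W=cloud(d)
m=near(W,.438,-.215,.05)&(W[...,2]>.045)&(W[...,2]<.16)
v,u=np.nonzero(m)
print(m.sum())
for v0 in range(v.min(),v.max()+1):
    q=m[v0]; 
    print(v0,' '.join('%d:%d/%d'%(c,1000*W[v0,c,1],1000*W[v0,c,2]) for c in np.nonzero(q)[0][::3]))
# spans
```

```text
347
204 315:-253/150 318:-253/150
205 311:-181/106 314:-250/145 317:-252/146 320:-252/146
206 311:-180/102 314:-254/144 317:-251/142 320:-254/144
207 311:-179/98 314:-255/141 317:-250/138 320:-254/140
208 311:-181/95 314:-255/138 317:-253/137 320:-255/138
209 311:-182/92 314:-255/135 317:-255/135 320:-253/133
210 311:-177/86 314:-254/131 317:-254/131 320:-255/131
211 308:-183/86 311:-181/85 314:-257/129 317:-251/125 320:-251/125
212 306:-187/85 309:-181/81 312:-179/80 315:-256/125 318:-253/124 321:-189/85
213 305:-198/88 308:-187/81 311:-184/79 314:-252/120 317:-255/122 320:-254/121 323:-197/86
214 304:-202/87 307:-187/78 310:-182/74 313:-182/74 316:-251/116 319:-253/117 322:-194/81
215 304:-203/84 307:-191/76 310:-185/73 313:-181/70 316:-251/112 319:-251/112 322:-191/76
216 304:-205/82 307:-187/71 310:-184/69 313:-182/67 316:-252/109 319:-253/110 322:-198/76
217 304:-217/86 307:-192/70 310:-187/67 313:-188/67 316:-253/107 319:-253/106 322:-200/74
218 304:-218/83 307:-194/68 310:-191/66 313:-196/69 316:-252/103 319:-252/103 322:-200/70
219 304:-216/78 307:-198/67 310:-198/67 313:-200/68 316:-252/100 319:-250/98 322:-233/87
220 304:-216/75 307:-232/84 310:-204/67 313:-202/65 316:-253/97 319:-251/95 322:-230/82
221 304:-215/71 307:-233/81 310:-238/84 313:-239/85 316:-252/92 319:-258/96 322:-229/78
222 305:-222/71 308:-235/79 311:-240/82 314:-251/89 317:-255/91 320:-253/90 323:-222/70
223 306:-229/72 309:-234/75 312:-243/81 315:-249/84 318:-252/86 321:-233/73
224 307:-230/69 310:-238/74 313:-241/75 316:-253/83 319:-246/78
225 308:-232/67 311:-241/72 314:-240/71 317:-243/73
226 312:-236/66 315:-242/69
```

The rim is level at 84–88 mm all round and centred, with its underside about 9 mm below the TCP. Placing it in the blue round pocket.

>>> {"name": "arm_command", "arguments": {"targets": [[[0.01, -0.0558, 0], [0, 0, 0]], [[0.01, -0.0558, 0], [0, 0, 0]], [[0.01, -0.0558, 0], [0, 0, 0]], [[0.01, -0.0558, 0], [0, 0, 0]], [[0.01, -0.0558, 0], [0, 0, 0]], [[0, 0, 0], [0, 0, 0]], [[0, 0, 0.04], [0, 0, 0]], [[0, 0, 0.04], [0, 0, 0]], [[0, 0, 0.02], [0, 0, 0]], [[0, 0, 0.01], [0, 0, 0]], [[0, 0, 0], [0, 0, 0]], [[0, 0, 0], [0, 0, 0]]]}}

```text
clock: 16.75
tool_pos: [0.4536, -0.07, 0.0185]
orientation: [0.0, 0.999, 0.037, 0.0]
contact_force: [0.1, 0.1, -0.1]
opening: 0.06
grasp_force: 30.0
```

```bash
python3 go.py .4533 -.0699 .015 94.2
```

```text
turn units [-1.200e-02 -5.000e-03  3.927e+01] shift if turned first [0.0005 0.0003 0.007 ]
turn units [ 0.003 -0.007 -0.   ] shift if turned first [-0.0005 -0.0003  0.007 ]
shift now [-0.0005 -0.0003  0.007 ] pos [ 0.4536 -0.07    0.0185] q [-0.31  0.3   2.02  0.    0.82  1.19] t 16.75 open 0.06 F [ 0.1  0.1 -0.1]
```

>>> {"name": "arm_command", "arguments": {"targets": [[[0, 0, 0.004], [0, 0, 0]], [[0, 0, 0.003], [0, 0, 0]], [[0, 0, 0], [0, 0, 0]]]}}

```text
clock: 17.05
tool_pos: [0.4532, -0.0696, 0.0149]
orientation: [0.0, 0.999, 0.037, 0.0]
contact_force: [-0.2, -0.4, -0.1]
opening: 0.0606
grasp_force: 30.0
```

>>> {"name": "arm_command", "arguments": {"targets": [[[0, 0, 0], [0, 0, 0]], [[0, 0, 0], [0, 0, 0]], [[0, 0, 0], [0, 0, 0]], [[0, 0, 0], [0, 0, 0]]], "fingers": -0.7}}

```text
clock: 17.45
tool_pos: [0.4532, -0.0696, 0.0148]
orientation: [-0.0, 0.999, 0.037, 0.0]
contact_force: [-0.4, -0.9, 0.3]
opening: 0.0795
grasp_force: 0.0
```

>>> {"name": "arm_command", "arguments": {"targets": [[[0, 0, -0.01], [0, 0, 0]], [[0, 0, -0.03], [0, 0, 0]], [[0, 0, -0.06], [0, 0, 0]], [[0, 0, -0.06], [0, 0, 0]], [[0, 0, -0.06], [0, 0, 0]], [[0, 0, 0], [0, 0, 0]], [[0, 0, 0], [0, 0, 0]]]}}

```text
clock: 18.15
tool_pos: [0.4533, -0.0697, 0.1252]
orientation: [0.0, 0.999, 0.037, 0.001]
contact_force: [0.2, 0.9, -1.5]
opening: 0.0803
grasp_force: 0.0
```

```bash
python3 go.py .4207 .100 .13 94.2
```

```text
turn units [ 2.8000e-02  9.0000e-03 -3.9266e+01] shift if turned first [ 0.0402  0.3432 -0.0095]
turn units [ 0.006 -0.018  0.004] shift if turned first [-0.0402 -0.3432 -0.0095]
shift now [-0.0401 -0.3432 -0.0098] pos [ 0.4533 -0.0697  0.1252] q [-0.3   0.16  1.87  0.    1.11  1.19] t 18.15 open 0.0803 F [ 0.2  0.9 -1.5]
```

>>> {"name": "arm_command", "arguments": {"targets": [[[-0.0067, -0.0572, 0], [0, 0, 0]], [[-0.0067, -0.0572, 0], [0, 0, 0]], [[-0.0067, -0.0572, 0], [0, 0, 0]], [[-0.0067, -0.0572, 0], [0, 0, 0]], [[-0.0067, -0.0572, 0], [0, 0, 0]], [[-0.0067, -0.0572, 0], [0, 0, 0]], [[0, 0, 0], [0, 0, 0]], [[0, 0, 0], [0, 0, 0]]]}}

```text
clock: 18.95
tool_pos: [0.4195, 0.1, 0.1236]
orientation: [0.0, 0.999, 0.038, -0.001]
contact_force: [0.1, -0.6, -0.1]
opening: 0.0801
grasp_force: 0.0
```

```bash
python3 go.py .4207 .100 .045 94.2
python3 - <<'E'
from h import *
t=grab('top'); s=grab('side')
a=cv2.resize(t['image'][180:240,280:390],None,fx=5,fy=5,interpolation=cv2.INTER_CUBIC)
b=cv2.resize(s['image'][165:225,270:380],None,fx=5,fy=5,interpolation=cv2.INTER_CUBIC)
cv2.imwrite('pics/i.png',np.vstack([a,b]))
E
```

```text
turn units [-4.8000e-02  1.3000e-02 -3.9242e+01] shift if turned first [-0.0024 -0.0002  0.1572]
turn units [0.008 0.031 0.027] shift if turned first [0.0024 0.0002 0.1572]
shift now [2.700e-03 1.000e-04 1.572e-01] pos [0.4195 0.1    0.1236] q [ 0.07  0.13  1.92 -0.    1.1   1.57] t 18.95 open 0.0801 F [ 0.1 -0.6 -0.1]
```

View pics/i.png

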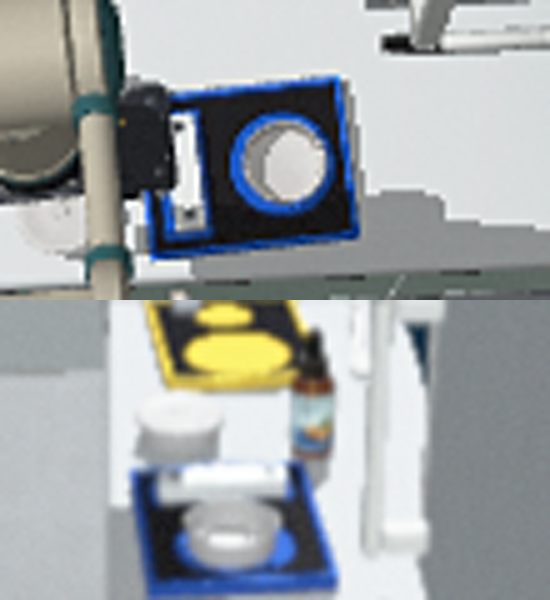

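The open dish sits centred in the blue round pocket, at crop (282,165). Going down on the lidded dish.

>>> {"name": "arm_command", "arguments": {"targets": [[[0.0024, 0, 0.05], [0, 0, 0]], [[0, 0, 0.06], [0, 0, 0]], [[0, 0, 0.05], [0, 0, 0]], [[0, 0, 0.03], [0, 0, 0]], [[0, 0, 0.02], [0, 0, 0]], [[0, 0, 0.018], [0, 0, 0]], [[0, 0, 0], [0, 0, 0]], [[0, 0, 0], [0, 0, 0]]]}}

```text
clock: 19.85
tool_pos: [0.4222, 0.1, 0.011]
orientation: [-0.0, 0.999, 0.037, 0.0]
contact_force: [-0.1, 0.8, -0.2]
opening: 0.0799
grasp_force: 0.0
```

>>> {"name": "arm_command", "arguments": {"targets": [[[0, 0, 0], [0, 0, 0]], [[0, 0, 0], [0, 0, 0]], [[0, 0, 0], [0, 0, 0]], [[0, 0, 0], [0, 0, 0]], [[0, 0, 0], [0, 0, 0]]], "fingers": 1}}

```text
clock: 20.35
tool_pos: [0.4222, 0.1004, 0.0113]
orientation: [-0.0, 0.999, 0.037, 0.001]
contact_force: [-0.3, 1.0, 5.7]
opening: 0.0631
grasp_force: 30.0
```

>>> {"name": "arm_command", "arguments": {"targets": [[[0, 0, -0.01], [0, 0, 0]], [[0, 0, -0.02], [0, 0, 0]], [[0, 0, -0.04], [0, 0, 0]], [[0, 0, -0.06], [0, 0, 0]], [[0, 0, 0], [0, 0, 0]], [[0, 0, 0], [0, 0, 0]]]}}

```text
clock: 20.95
tool_pos: [0.422, 0.1001, 0.0763]
orientation: [-0.0, 0.999, 0.037, 0.001]
contact_force: [-0.9, 0.1, -1.3]
opening: 0.0637
grasp_force: 30.0
```

```bash
python3 go.py .4718 .2331 .07 95.7
python3 - <<'E'
from h import *
s=grab('side'); W=cloud(s)
m=near(W,.422,.095,.05)&(W[...,2]>.05)&(W[...,2]<.16)
v,u=np.nonzero(m)
for v0 in range(v.min(),v.max()+1):
    print(v0,' '.join('%d:%d/%d'%(c,1000*W[v0,c,1],1000*W[v0,c,2]) for c in np.nonzero(m[v0])[0][::3]))
E
```

```text
turn units [-3.3000e-02 -1.0000e-03  3.8947e+01] shift if turned first [-0.1256  0.2548  0.0126]
turn units [ 0.001 -0.021 -0.323] shift if turned first [ 0.1256 -0.2548  0.0126]
shift now [ 0.1189 -0.258   0.0128] pos [0.422  0.1001 0.0763] q [ 0.07  0.18  1.99 -0.    0.96  1.57] t 20.95 open 0.0637 F [-0.9  0.1 -1.3]
158 308:58/158
159 303:132/122 306:53/156 309:55/155
160 303:137/116 306:49/154 309:59/150
161 303:130/115 306:55/148 309:58/146
162 303:128/112 306:60/142 309:59/142
163 303:130/107 306:55/140 309:56/140
164 303:125/106 306:56/136 309:52/137
165 303:133/98 306:58/131 309:54/133
166 303:129/96 306:55/128 309:52/130
167 303:129/91 306:57/124 309:56/124
168 301:125/90 304:123/90 307:56/121 310:127/88
169 299:115/90 302:117/89 305:58/116 308:60/115 311:120/87
170 297:108/89 300:107/90 303:107/90 306:58/112 309:53/114 312:105/90
171 297:99/90 300:105/87 303:97/90 306:51/111 309:57/108 312:103/87
172 297:92/89 300:92/88 303:93/88 306:54/106 309:53/106 312:94/87
173 297:86/88 300:81/89 303:84/88 306:54/102 309:56/101 312:82/88
174 298:80/86 301:78/87 304:70/90 307:49/100 310:76/88 313:80/86
175 298:87/79 301:71/86 304:67/88 307:57/93 310:70/86 313:84/79
176 298:88/75 301:74/81 304:65/85 307:57/89 310:69/83 313:87/74
177 298:84/72 301:73/78 304:69/79 307:59/84 310:69/79 313:86/71
178 299:83/69 302:69/75 305:60/79 308:63/78 311:77/71
179 301:72/70 304:74/69 307:71/70 310:73/69
```

The lidded dish is held level, its top at 88–90 mm all over. Carrying it to the yellow tray.

>>> {"name": "arm_command", "arguments": {"targets": [[[0.01, -0.06, 0], [0, 0, 0]], [[0.02, -0.06, 0], [0, 0, 0]], [[0.03, -0.06, 0], [0, 0, 0]], [[0.03, -0.05, 0], [0, 0, 0]], [[0.0289, -0.028, 0], [0, 0, 0]], [[0, 0, 0], [0, 0, 0]], [[0, 0, 0.04], [0, 0, 0]], [[0, 0, 0.04], [0, 0, 0]], [[0, 0, 0.02], [0, 0, 0]], [[0, 0, 0.01], [0, 0, 0]], [[0, 0, 0], [0, 0, 0]], [[0, 0, 0], [0, 0, 0]]]}}

```text
clock: 22.2
tool_pos: [0.4718, 0.2331, 0.0212]
orientation: [-0.0, 0.999, 0.037, 0.0]
contact_force: [0.4, -0.2, 0.2]
opening: 0.063
grasp_force: 30.0
```

```bash
python3 go.py .4718 .2331 .0175 94.2
```

```text
turn units [-1.500e-02  5.000e-03  3.927e+01] shift if turned first [0.     0.0001 0.0074]
turn units [-0.003 -0.01  -0.   ] shift if turned first [-0.     -0.0001  0.0074]
shift now [-0.     -0.0001  0.0074] pos [0.4718 0.2331 0.0212] q [0.33 0.38 1.87 0.   0.89 1.82] t 22.2 open 0.063 F [ 0.4 -0.2  0.2]
```

>>> {"name": "arm_command", "arguments": {"targets": [[[0, 0, 0.004], [0, 0, 0]], [[0, 0, 0.0035], [0, 0, 0]], [[0, 0, 0], [0, 0, 0]]]}}

```text
clock: 22.5
tool_pos: [0.472, 0.2333, 0.0174]
orientation: [-0.0, 0.999, 0.037, 0.001]
contact_force: [0.1, 0.0, 1.0]
opening: 0.0634
grasp_force: 30.0
```

>>> {"name": "arm_command", "arguments": {"targets": [[[0, 0, 0], [0, 0, 0]], [[0, 0, 0], [0, 0, 0]], [[0, 0, 0], [0, 0, 0]], [[0, 0, 0], [0, 0, 0]]], "fingers": -0.75}}

```text
clock: 22.9
tool_pos: [0.4714, 0.2332, 0.0169]
orientation: [-0.0, 0.999, 0.037, -0.0]
contact_force: [-0.7, 0.4, 1.0]
opening: 0.0819
grasp_force: 0.0
```

>>> {"name": "arm_command", "arguments": {"targets": [[[0, 0, -0.01], [0, 0, 0]], [[0, 0, -0.04], [0, 0, 0]], [[0, 0, -0.08], [0, 0, 0]], [[0, 0, -0.08], [0, 0, 0]], [[0, 0, -0.08], [0, 0, 0]], [[0, 0, 0], [0, 0, 0]], [[0, 0, 0], [0, 0, 0]]]}}

```text
clock: 23.6
tool_pos: [0.4718, 0.2333, 0.163]
orientation: [-0.0, 0.999, 0.037, 0.001]
contact_force: [-1.1, 0.8, 0.7]
opening: 0.0821
grasp_force: 0.0
```

```bash
python3 go.py .5175 .078 .16 94.2
```

```text
turn units [ 4.3000e-02 -1.2000e-02 -3.9266e+01] shift if turned first [-0.0684 -0.3164  0.0059]
turn units [-0.008 -0.027  0.004] shift if turned first [0.0684 0.3164 0.0059]
shift now [0.0683 0.3164 0.0059] pos [0.4718 0.2333 0.163 ] q [0.33 0.23 1.68 0.   1.23 1.82] t 23.6 open 0.0821 F [-1.1  0.8  0.7]
```

>>> {"name": "arm_command", "arguments": {"targets": [[[0.0114, 0.0527, 0], [0, 0, 0]], [[0.0114, 0.0527, 0], [0, 0, 0]], [[0.0114, 0.0527, 0], [0, 0, 0]], [[0.0114, 0.0527, 0], [0, 0, 0]], [[0.0114, 0.0527, 0], [0, 0, 0]], [[0.0114, 0.0527, 0], [0, 0, 0]], [[0, 0, 0], [0, 0, 0]], [[0, 0, 0], [0, 0, 0]]]}}

```text
clock: 24.4
tool_pos: [0.516, 0.0779, 0.1603]
orientation: [-0.0, 0.999, 0.036, -0.002]
contact_force: [-0.5, 0.7, -0.7]
opening: 0.0821
grasp_force: 0.0
```

```bash
python3 go.py .5175 .078 .027 94.2
python3 - <<'E'
from h import *
t=grab('top'); s=grab('side')
a=cv2.resize(t['image'][180:240,220:330],None,fx=5,fy=5,interpolation=cv2.INTER_CUBIC)
b=cv2.resize(s['image'][145:205,270:380],None,fx=5,fy=5,interpolation=cv2.INTER_CUBIC)
cv2.imwrite('pics/j.png',np.vstack([a,b]))
E
```

```text
turn units [7.3000e-02 2.0000e-02 3.9254e+01] shift if turned first [-3.100e-03 -1.000e-04  2.666e-01]
turn units [-0.013  0.046 -0.015] shift if turned first [3.100e-03 1.000e-04 2.666e-01]
shift now [0.004  0.0004 0.2666] pos [0.516  0.0779 0.1603] q [0.02 0.23 1.69 0.   1.23 1.51] t 24.4 open 0.0821 F [-0.5  0.7 -0.7]
```

View pics/j.png

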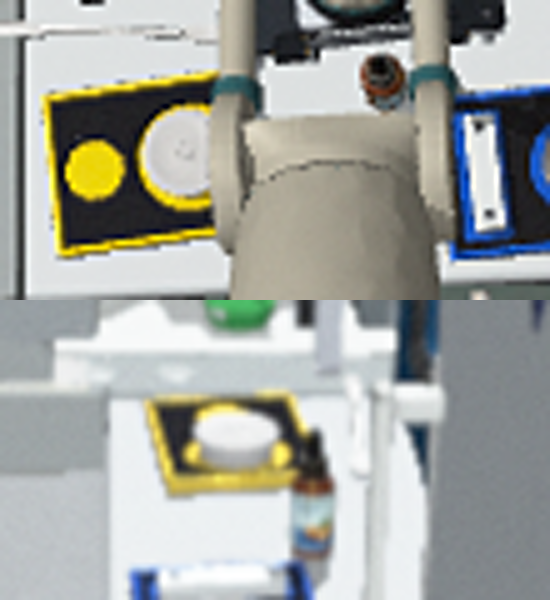

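The lidded dish sits centred in the yellow large pocket, at crop (180,155), and the bottle stands at (382,80). Going down on it.

>>> {"name": "arm_command", "arguments": {"targets": [[[0.002, 0, 0.05], [0, 0, 0]], [[0, 0, 0.06], [0, 0, 0]], [[0, 0, 0.06], [0, 0, 0]], [[0, 0, 0.05], [0, 0, 0]], [[0, 0, 0.03], [0, 0, 0]], [[0, 0, 0.015], [0, 0, 0]], [[0, 0, 0], [0, 0, 0]], [[0, 0, 0], [0, 0, 0]]]}}

```text
clock: 25.3
tool_pos: [0.5187, 0.0786, 0.03]
orientation: [-0.0, 0.999, 0.037, 0.001]
contact_force: [-0.7, 0.1, 0.4]
opening: 0.0821
grasp_force: 0.0
```

>>> {"name": "arm_command", "arguments": {"targets": [[[0, 0, 0], [0, 0, 0]], [[0, 0, 0], [0, 0, 0]], [[0, 0, 0], [0, 0, 0]], [[0, 0, 0], [0, 0, 0]], [[0, 0, 0], [0, 0, 0]], [[0, 0, 0], [0, 0, 0]], [[0, 0, 0], [0, 0, 0]], [[0, 0, 0], [0, 0, 0]], [[0, 0, 0], [0, 0, 0]]], "fingers": 1}}

```text
clock: 26.2
tool_pos: [0.5182, 0.0781, 0.0295]
orientation: [-0.0, 0.999, 0.037, 0.0]
contact_force: [-0.2, 0.8, 0.4]
opening: 0.0319
grasp_force: 30.0
```

>>> {"name": "arm_command", "arguments": {"targets": [[[0, 0, -0.01], [0, 0, 0]], [[0, 0, -0.02], [0, 0, 0]], [[0, 0, -0.04], [0, 0, 0]], [[0, 0, -0.06], [0, 0, 0]], [[0, 0, 0], [0, 0, 0]], [[0, 0, 0], [0, 0, 0]]]}}

```text
clock: 26.8
tool_pos: [0.5186, 0.0781, 0.0952]
orientation: [0.0, 0.999, 0.037, 0.001]
contact_force: [-0.6, 0.7, -1.4]
opening: 0.0319
grasp_force: 30.0
```

```bash
python3 go.py .4643 .3078 .09 94.2
python3 - <<'E'
from h import *
s=grab('side')
cv2.imwrite('pics/k.png',cv2.resize(s['image'][135:205,275:365],None,fx=5,fy=5,interpolation=cv2.INTER_CUBIC))
E
```

```text
turn units [ 3.9000e-02  2.0000e-03 -3.9266e+01] shift if turned first [0.0747 0.4662 0.0104]
turn units [ 0.001 -0.025  0.004] shift if turned first [-0.0747 -0.4662  0.0104]
shift now [-0.0746 -0.4662  0.0102] pos [0.5186 0.0781 0.0952] q [ 0.02  0.29  1.78 -0.    1.07  1.51] t 26.8 open 0.0319 F [-0.6  0.7 -1.4]
```

View pics/k.png

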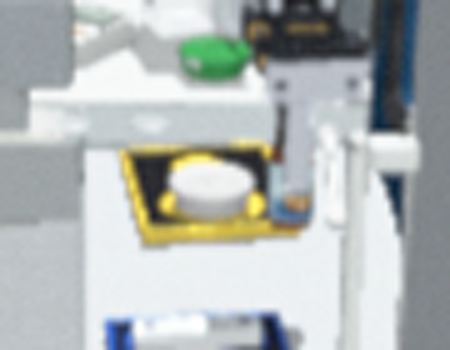

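The bottle is held upright, its underside about 66 mm up. Before placing it I check the gripper body's clearance to the ledge beyond the yellow tray.

Run:
```python
import numpy as np
from h import *
for n in('top','side'):
    d=load(n) if n=='side' else grab('top'); W=cloud(d)
    for y0 in np.arange(.33,.47,.02):
        q=(W[...,0]>.38)&(W[...,0]<.6)&(W[...,1]>y0)&(W[...,1]<y0+.02)&(W[...,2]<.5)
        z=W[q]; print(n,'%.2f'%y0,q.sum(),np.round(np.percentile(z[:,2],[10,50,90,99]),3) if q.any() else '',end=' | ')
    q=(W[...,1]>.19)&(W[...,1]<.345)&(W[...,0]>.5)&(W[...,0]<.6)&(W[...,2]>.09)&(W[...,2]<.45); P=W[q]
    print('\nhandle',q.sum(),np.round(P.min(0),3) if q.any() else'',np.round(P.max(0),3) if q.any() else '')
```

```text
top 0.33 278 [-0.003  0.004  0.014  0.018] | top 0.35 297 [-0.016 -0.     0.007  0.011] | top 0.37 313 [-0.004  0.004  0.008  0.012] | top 0.39 321 [-0.005  0.004  0.009  0.013] | top 0.41 316 [-0.006  0.003  0.008  0.013] | top 0.43 325 [-0.898  0.003  0.008  0.012] | top 0.45 380 [-0.9    0.     0.007  0.011] | 
handle 118 [0.561 0.273 0.124] [0.6   0.294 0.242]
side 0.33 60 [0.001 0.01  0.014 0.015] | side 0.35 36 [0.001 0.003 0.006 0.007] | side 0.37 89 [0.    0.004 0.006 0.01 ] | side 0.39 82 [0.002 0.004 0.007 0.009] | side 0.41 67 [0.002 0.004 0.007 0.008] | side 0.43 67 [0.002 0.004 0.007 0.008] | side 0.45 43 [0.001 0.003 0.006 0.006] | 
handle 47 [0.567 0.27  0.155] [0.599 0.296 0.237]
```

>>> {"name": "arm_command", "arguments": {"targets": [[[-0.0093, -0.0583, 0], [0, 0, 0]], [[-0.0093, -0.0583, 0], [0, 0, 0]], [[-0.0093, -0.0583, 0], [0, 0, 0]], [[-0.0093, -0.0583, 0], [0, 0, 0]], [[-0.0093, -0.0583, 0], [0, 0, 0]], [[-0.0093, -0.0583, 0], [0, 0, 0]], [[-0.0093, -0.0583, 0], [0, 0, 0]], [[-0.0093, -0.0583, 0], [0, 0, 0]], [[0, 0, 0], [0, 0, 0]], [[0, 0, 0], [0, 0, 0]], [[0, 0, 0], [0, 0, 0]]]}}

```text
clock: 28.0
tool_pos: [0.4636, 0.3068, 0.0937]
orientation: [0.001, 0.999, 0.037, -0.001]
contact_force: [0.0, -0.6, -0.8]
opening: 0.0318
grasp_force: 30.0
```

```bash
python3 go.py .4643 .3078 .0357 94.2
```

```text
turn units [ 3.2000e-02 -2.5000e-02  3.9269e+01] shift if turned first [-0.0016  0.0019  0.1159]
turn units [ 0.016  0.02  -0.001] shift if turned first [ 0.0016 -0.0019  0.1159]
shift now [ 0.0017 -0.0021  0.1159] pos [0.4636 0.3068 0.0937] q [ 0.46  0.33  1.72 -0.    1.09  1.96] t 28.0 open 0.0318 F [ 0.  -0.6 -0.8]
```

>>> {"name": "arm_command", "arguments": {"targets": [[[0, 0, 0.04], [0, 0, 0]], [[0, 0, 0.04], [0, 0, 0]], [[0, 0, 0.02], [0, 0, 0]], [[0, 0, 0.009], [0, 0, 0]], [[0, 0, 0.006], [0, 0, 0]], [[0, 0, 0], [0, 0, 0]], [[0, 0, 0], [0, 0, 0]]]}}

```text
clock: 28.7
tool_pos: [0.4646, 0.3081, 0.0376]
orientation: [-0.0, 0.999, 0.037, 0.001]
contact_force: [0.5, 0.3, -0.9]
opening: 0.0317
grasp_force: 30.0
```

```bash
python3 go.py .4643 .3078 .0357 94.2
```

```text
turn units [ 2.5000e-02 -1.1000e-02 -3.9268e+01] shift if turned first [ 0.0006 -0.0005  0.0039]
turn units [-0.007 -0.016  0.002] shift if turned first [-0.0006  0.0005  0.0039]
shift now [-0.0006  0.0005  0.0039] pos [0.4646 0.3081 0.0376] q [0.46 0.39 1.79 0.   0.96 1.96] t 28.7 open 0.0317 F [ 0.5  0.3 -0.9]
```

>>> {"name": "arm_command", "arguments": {"targets": [[[0, 0, 0.004], [0, 0, 0]], [[0, 0, 0], [0, 0, 0]], [[0, 0, 0], [0, 0, 0]]]}}

```text
clock: 29.0
tool_pos: [0.4645, 0.3082, 0.0355]
orientation: [-0.0, 0.999, 0.037, 0.001]
contact_force: [1.0, -0.6, 1.7]
opening: 0.0319
grasp_force: 30.0
```

>>> {"name": "arm_command", "arguments": {"targets": [[[0, 0, 0], [0, 0, 0]], [[0, 0, 0], [0, 0, 0]], [[0, 0, 0], [0, 0, 0]], [[0, 0, 0], [0, 0, 0]]], "fingers": -0.05}}

```text
clock: 29.4
tool_pos: [0.4638, 0.3079, 0.0349]
orientation: [0.0, 0.999, 0.037, -0.0]
contact_force: [-0.4, 0.4, -0.3]
opening: 0.0497
grasp_force: 0.0
```

>>> {"name": "arm_command", "arguments": {"targets": [[[0, 0, -0.02], [0, 0, 0]], [[0, 0, -0.05], [0, 0, 0]], [[0, 0, -0.08], [0, 0, 0]], [[0, 0, -0.08], [0, 0, 0]], [[0, 0, -0.08], [0, 0, 0]], [[0, 0, -0.05], [0, 0, 0]], [[-0.06, 0.06, 0], [0, 0, 0]], [[-0.06, 0.06, 0], [0, 0, 0]], [[-0.06, 0.06, 0], [0, 0, 0]], [[-0.06, 0.06, 0], [0, 0, 0]], [[-0.06, 0.06, 0], [0, 0, 0]], [[0, 0, 0], [0, 0, 0]], [[0, 0, 0], [0, 0, 0]], [[0, 0, 0], [0, 0, 0]]]}}

```text
clock: 30.8
tool_pos: [0.3266, 0.1479, 0.2157]
orientation: [-0.0, 0.999, 0.037, 0.001]
contact_force: [0.4, -0.6, -0.6]
opening: 0.0494
grasp_force: 0.0
```

Run:
```python
from h import *
t=grab('top'); s=grab('side')
a=cv2.resize(t['image'][180:240,220:470],None,fx=3,fy=3,interpolation=cv2.INTER_CUBIC)
b=cv2.resize(s['image'][145:300,250:400],None,fx=2.6,fy=2.6,interpolation=cv2.INTER_CUBIC)[:400]
o=np.zeros((180+b.shape[0],750,3),np.uint8); o[:180]=a; o[180:,:b.shape[1]]=b
cv2.imwrite('pics/l.png',o)
```

```text
(no output)
```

View pics/l.png

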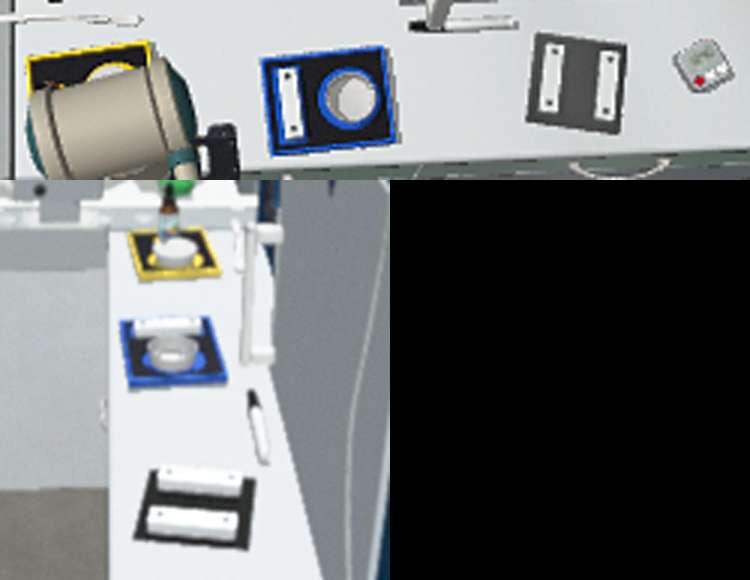

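All four are in place; the bottle stands upright at crop (168,215). The lower bars, marker and timer have not moved. One last height check from the side depth before handing in.

Run:
```python
from h import *
s=load('side');W=cloud(s)
for n,(x,y,r) in dict(bott=(.4643,.3078,.03),lid=(.4718,.233,.025),bar=(.4475,.008,.009),dish=(.4533,-.07,.036)).items():
    z=W[near(W,x,y,r)]; print(n,len(z),np.round(np.nanpercentile(z[:,2],[10,50,95,100]),4))
P=W[near(W,.4643,.3,.04)]
for a,b in((.035,.06),(.06,.08),(.085,.115)):
    q=P[(P[:,2]>a)&(P[:,2]<b)]; print(a,len(q),np.round(q.mean(0),4))
```

```text
bott 154 [0.0137 0.0513 0.0959 0.1079]
lid 56 [0.026  0.0299 0.033  0.034 ]
bar 9 [0.021  0.0228 0.0241 0.0244]
dish 264 [0.0069 0.0141 0.0277 0.0324]
0.035 45 [0.4648 0.2947 0.0481]
0.06 35 [0.4648 0.2983 0.0694]
0.085 18 [0.4662 0.3029 0.0947]
```

Heights match seated values: bottle 108 mm, lid 30, bar 22 and rim 27.

```bash
python3 -c "from rig import bot; print(bot.job_done())"
```

```text
the job is handed in; nothing more can be done
None
```

Both kits are made up and handed in at about 31 s: the top bar and open dish are in the blue tray, the lidded dish and dropper bottle in the yellow, all seated by camera and depth check, with the lower bars, timer and marker left where they lay.

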